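# Start the carver's dust extractor and raise its suction four clicks

## Robot

A 6-joint arm with a two-finger parallel gripper is mounted at the origin on the work surface. World frame = base frame: x ahead of the robot, y to its left, z up, the work surface at z = 0. Lengths are in m, angles in rad, forces in N, time in s.
With the tool pointing down it reaches from about 0.35 to 0.875 m from the base axis. Payload 4.2 kg.
Tool frame: the origin (TCP) lies at the very end of the fingers, on their centre line; the grasp point (between the pads) lies grip_depth behind it (grip_depth is the distance from the TCP to the grasp point, in m); x points along the fingers, y is the direction in which the jaws open and shut, and the axes are right-handed (so a half turn about x gives the same grasp; the last joint's range is limited). The gripper opens to 87 mm and grips with 3 to 60 N. Pads are 19 mm wide; open, the fingers measure 117 mm over their backs; the gripper's body (75 mm by 190 mm) begins 51 mm behind the grasp point.
Start: joints at [-0.964, 0.385, 0.008, 0, -1.194, -0.259], TCP at [0.213, -0.588, 0.223] pointing down, gripper open.
Joint ranges: [-3.14, 3.14], [-1.21, 2.06], [-1.07, 1.41], [-3.16, 2.05], [-2.99, -0.16], [-3.1, 3.1]. Speed limits (rad/s): [2.79, 2.79, 3.14, 3.14, 3.14, 3.14].

## Interface

Orientations are given as a unit quaternion [w, x, y, z].
In Python, from bench import * gives the robot as it stands. The module is installed in compiled form; this text tells all that it offers.
- The arm moves only by the tool apply_moves, never from a script. Its argument "targets" is a list of rows, each an object of numbers: "dx", "dy", "dz": the shift along the world's x, y, z scaled (see below); "wx", "wy", "wz": the turn, a rotation vector about the world's x, y, z scaled (see below); "gripper": the opening, from -1 (shut) to 1 (fully open). In form: [{"dx": .., "dy": .., "dz": .., "wx": .., "wy": .., "wz": .., "gripper": ..}, ...]. A call has 1 to 20 rows; each row shifts and turns the commanded pose from where the row before left it; what a row does not reach is not made up. The controller multiplies each number of a shift by 0.025 m and each number of a turn by 6 degrees. A row lasts 1/12 s, in which the tool goes at most 41.7 mm and 7.16 degrees, less where a joint would pass 70% of its speed; a pose out of reach is approached as far as the arm can. A call with a number of a shift or a turn outside -1 to 1 is refused whole. A call with a gripper value outside its range is refused whole. The fingers move at their own pace and stop on an object; the grip force is fixed at half the most. Time passes only in rows, so rows that do not move let the fingers close. It gives the time, the measured TCP pose, the force and the opening at its end, in the units of the state.
- sense(): the state, without advancing time (a new reading comes with each control period).
- read_camera(name): name is "scene" or "top"; returns (picture, depth): 480x640x3 uint8, red, green, blue; 480x640 float32, m along the optical axis (not along the pixel's ray), 0 where there is no reading.
- camera_params(name): a dict with "fx", "fy", "cx", "cy" (pixels), "k1" (the pictures are not rectified: a ray, as slopes to the right and down, at radius r is drawn at 1 + k1 r^2 times it, then the intrinsics apply), "eye" and "orientation" of the camera in the world. Camera axes: x right, y down, z forward; pixel columns grow to the right and rows downward; lengths in m; the calibration is good to about 2 mm. A picture is of the moment at which its call begins. camera_params takes no time and is no camera call.
- job_done(): hands the job in, once; it reports no verdict.
The state is a dict: "clock": time; "joints": joint angles; "joint_velocities": joint speeds; "effort": joint torques, N m; "ee_pos": TCP position; "ee_rot": TCP orientation; "ft_force": force on the tool from outside, world axes, zero at the start; "ft_torque": the same for the moment, N m; "opening": opening from 0.0 (shut) to 1.0 (fully open).
Only numpy, scipy, OpenCV 4.12 (cv2) and the standard library are available. Lean on these libraries where they do the work, as an engineer would, in place of code of your own. Each camera call takes 0.05 s, during which the arm holds its last target. There are 200 camera calls.

## Task

Get the dust extractor on the carving bench ready for work: switch it on by pressing down the raised end of its rocker, and turn its suction knob up (clockwise, seen from above) by exactly four clicks from where it stands. Push the knob round lightly with a fingertip, without gripping it, and leave everything else on the bench where it is.

Things in the scene. Friction and masses are not known exactly. Their poses are not given: they have to be found in the camera images.
- extractor: Fixed bench-top dust extractor: grey box 240 mm deep (x) x 360 mm wide (y), 165 mm high, louvred intake on its front (-x). Black control panel on top, its surface 170 mm above the bench, with the knob to the left (+y) and the rocker to the right (-y); carry handle along the rear edge, 32 mm high. Origin: centre of its underside; z up.
- suction_knob: Grey knob, axis upright. Skirt 60 mm across, 11 mm high; on it an upright fin 12 mm thick, 61 mm long (x from -29 to +32 mm; the last 7 mm at the pointed +x end only 7 mm thick), its top 35 mm above the panel. Origin: on the axis, at the panel; x along the fin to the pointed end, z up. Up = clockwise from above.
- pointer_tip (a point): Pointed end of the knob's fin, 32 mm from the knob's axis, 22.5 mm above the panel; its line crosses 11 scale ticks 20 degrees apart (settings 0 to 10, stops at both ends). One click = 20 degrees: it needs about 0.1 N m to leave a rest, then past half-way (10 degrees) it springs on by itself into the next rest. It starts at rest on one of the four lowest settings.
- rocker_on_end (a point): Point on the top face of the rocker's on half, 15 mm from its pivot. The grey rocker is 44 mm long (front to back, extractor x) x 24 mm wide; its far (+x) half, marked with a white bar, is the on half. Off: this point stands about 19 mm above the panel; on: about 14 mm. A 6 mm high bezel, 60 x 38 mm, surrounds it. About 3 N pressed down here tips it over.
- rocker (a joint): Rocker angle in rad: 0 off (far end up), 0.34 on (far end down). It snaps over half-way and stays.
- bowl_blank_mid (a point): Half-carved wooden bowl, 130 mm across, 50 mm high; point at its centre, half-way up. In front of the extractor. Leave alone.
- gouge_mid (a point): Gouge with wooden handle, 200 mm long, 20 mm thick, lying in front of the extractor; point at its middle. Leave alone.
- chisel_mid (a point): Chisel with wooden handle, 230 mm long, 20 mm thick, lying beside the extractor; point at its middle. Leave alone.
- mallet_mid (a point): Round wooden carver's mallet standing on its 80 mm head, 200 mm high, to the right of the extractor; point half-way up. Leave alone.
- wax_tin_mid (a point): Round metal tin, 65 mm across, 27 mm high, standing on top of the extractor behind the control panel; point at its centre. Leave alone.
- spare_blank_mid (a point): Small wooden blank, 50 x 80 x 35 mm, standing on top of the extractor behind the knob; point at its centre. Leave alone.
- water_bottle_mid (a point): Clear plastic bottle, 64 mm across, 190 mm high, on the bench; point half-way up. Leave alone.

How it is judged:
By the outcome, as a careful person would: the job done as asked, in the order asked, and still so for the second after the job is handed in, with the robot touching nothing.
It also fails if it takes over 48 s, if anything falls off the work surface, if the arm or the gripper's body presses on something with over 40 N, if the wrist force passes 120 N, or if a joint passes its speed limit or range.

## Working session

There is one attempt and no reset: what is moved stays moved. The work goes in short steps, Python scripts to look and compute and a tool call to move; the robot and the scene stay as the last step left them, time stands still between calls to the robot, and variables do not carry over. Pictures are saved under pics/ and viewed, about 8 in all and at most 12, crops included, and the job is handed in when it is done.

Besides the shell and the picture viewer there is one more tool, called after "Call:" as name(argument=value, ...), one argument or row to a line, values as JSON. apply_moves: Moves the arm, as the interface text tells. Its arguments: {"type":"object","properties":{"targets":{"type":"array","items":{"type":"object","properties":{"dx":{"type":"number","minimum":-1,"maximum":1},"dy":{"type":"number","minimum":-1,"maximum":1},"dz":{"type":"number","minimum":-1,"maximum":1},"wx":{"type":"number","minimum":-1,"maximum":1},"wy":{"type":"number","minimum":-1,"maximum":1},"wz":{"type":"number","minimum":-1,"maximum":1},"gripper":{"type":"number"}}}}},"required":["targets"]}

```bash
mkdir -p pics; cat > h.py <<'E'
from bench import *
import numpy as np, cv2
from scipy.spatial.transform import Rotation as R
def q2m(q): return R.from_quat([q[1],q[2],q[3],q[0]]).as_matrix()
def rays(name,uv):
    p=camera_params(name); K=np.array([[p['fx'],0,p['cx']],[0,p['fy'],p['cy']],[0,0,1.]])
    n=cv2.undistortPoints(np.array(uv,float).reshape(-1,1,2),K,np.array([p['k1'],0,0,0,0.])).reshape(-1,2)
    return np.array(p['eye']), np.c_[n,np.ones(len(n))]@q2m(p['orientation']).T
def onplane(name,uv,z):
    e,d=rays(name,uv); return e+d*((z-e[2])/d[:,2])[:,None]
def bydepth(name,uv,dep):
    e,d=rays(name,uv); return e+d*np.array([dep[int(round(v)),int(round(u))] for u,v in uv])[:,None]
def project(name,P):
    p=camera_params(name); K=np.array([[p['fx'],0,p['cx']],[0,p['fy'],p['cy']],[0,0,1.]])
    M=q2m(p['orientation']).T; rv=cv2.Rodrigues(M)[0]
    return cv2.projectPoints(np.array(P,float).reshape(-1,1,3),rv,-M@np.array(p['eye']),K,np.array([p['k1'],0,0,0,0.]))[0].reshape(-1,2)
E
python3 - <<'E'
from h import *
for n in("scene","top"):
    im,d=read_camera(n); cv2.imwrite(f'pics/{n}0.png',im[:,:,::-1]); np.save(n+'d0.npy',d); print(n,camera_params(n))
print(sense())
E
```

```text
scene {'fx': 599.6833048347074, 'fy': 599.6833048347074, 'cx': 332.5171735191535, 'cy': 247.27951454226712, 'k1': 0.047869899276785324, 'eye': array([ 1.23860287, -0.7138445 ,  1.07317095]), 'orientation': array([-0.35973972,  0.83657177,  0.38309855, -0.15482415])}
top {'fx': 442.37103663136656, 'fy': 442.37103663136656, 'cx': 321.06099812432495, 'cy': 240.74677659440113, 'k1': -0.05314652724841807, 'eye': array([ 0.36108815, -0.03402965,  0.98664853]), 'orientation': array([ 0.06879088, -0.63809523,  0.76219162, -0.08465357])}
{'clock': 0.1, 'joints': array([-9.64421484e-01,  3.85471444e-01,  6.78818930e-03, -4.42872257e-04,
       -1.19400805e+00, -2.58607408e-01]), 'joint_velocities': array([-0.00035312, -0.0010538 ,  0.0048388 ,  0.00239822,  0.00025148,
       -0.00079915]), 'effort': array([-7.44049375e-04, -3.91689920e+01,  1.87933570e+01,  4.23190624e+00,
        1.34626130e-02, -7.31664363e-05]), 'ee_pos': array([ 0.21284249, -0.5870768 ,  0.22158284]), 'ee_rot': array([ 0.6963048 , -0.12160947,  0.69660214,  0.12294805]), 'ft_force': array([ 0.0251186 , -0.44735954, -0.1192752 ]), 'ft_torque': array([ 0.00735318, -0.0163911 ,  0.0008724 ]), 'opening': 0.9978251928760767}
```

View pics/scene0.png

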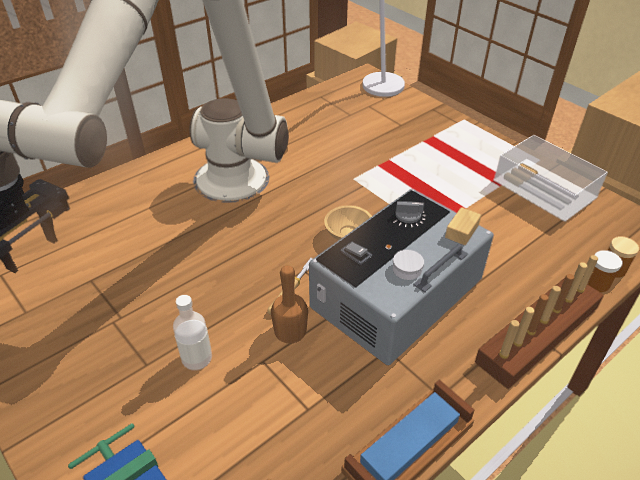

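View pics/top0.png

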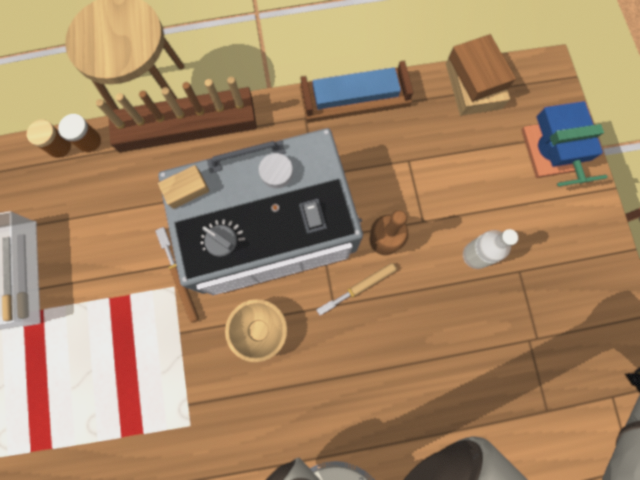

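The views show the extractor, with the knob at about top (219,239) and scene (409,212), and the rocker at about top (313,215) and scene (356,252). I'll enlarge both.

```bash
python3 - <<'E'
from h import *
t=cv2.imread('pics/top0.png')[195:280,170:360]; s=cv2.imread('pics/scene0.png')[190:270,330:450]
a=cv2.resize(t,None,fx=4,fy=4,interpolation=cv2.INTER_CUBIC); b=cv2.resize(s,None,fx=3,fy=3,interpolation=cv2.INTER_CUBIC)
o=np.zeros((600,800,3),np.uint8); o[:a.shape[0],:a.shape[1]]=a; o[350:350+b.shape[0],:b.shape[1]]=b
c=cv2.resize(cv2.imread('pics/scene0.png')[195:235,385:435],None,fx=6,fy=6,interpolation=cv2.INTER_CUBIC); o[350:590,400:700]=c
cv2.imwrite('pics/c1.png',o)
# box corners (top view, z=.165) & panel corners (.170)
td=np.load('topd0.npy')
uv=[(162,177),(329,133),(358,232),(180,280),(219,239),(313,215),(275,208),(276,169),(184,186)]
print(bydepth('top',uv,td).round(3))
# panel mask: dark & height>.16
im=cv2.imread('pics/top0.png'); m=((im.max(2)<50)).astype(np.uint8); m[:180]=0;m[290:]=0;m[:,:165]=0;m[:,365:]=0
m=cv2.morphologyEx(m,cv2.MORPH_CLOSE,np.ones((25,25)))
cs=max(cv2.findContours(m,0,1)[0],key=cv2.contourArea)
p=onplane('top',cs.reshape(-1,2),.17)[:,:2]
r=cv2.minAreaRect((p*1000).astype(np.float32)); print(r, cv2.boxPoints(r).round(1))
E
```

```text
[[ 0.723  0.218  0.165]
 [ 0.758 -0.124  0.163]
 [ 0.544 -0.141  0.167]
 [ 0.513  0.206  0.163]
 [ 0.567  0.115  0.205]
 [ 0.587 -0.062  0.188]
 [ 0.617  0.007  0.174]
 [ 0.687 -0.008  0.195]
 [ 0.683  0.169  0.198]]
((583.6682739257812, 33.70283508300781), (109.0631103515625, 322.9781799316406), 5.361917018890381) [[ 514.3  189.4]
 [ 544.5 -132.2]
 [ 653.1 -122. ]
 [ 622.9  199.6]]
```

View pics/c1.png

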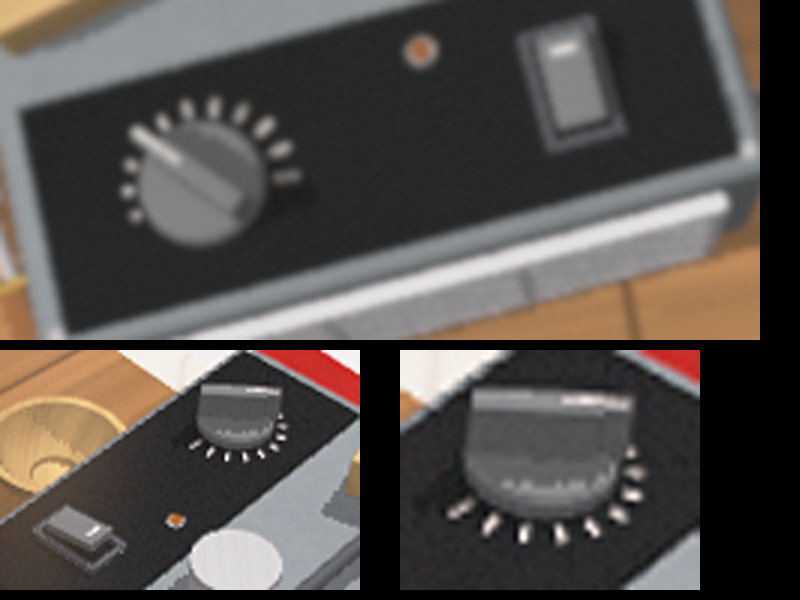

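The pointer lies on the 4th tick from the counter-clockwise end, so the setting is 3 and the target is 7. Next I'll measure the axis, yaw and rocker.

```bash
python3 - <<'E'
from h import *
td=np.load('topd0.npy'); sd=np.load('scened0.npy')
c=lambda L:[(170+(x-1.5)/4,195+(y-1.5)/4) for x,y in L]
tk=onplane('top',c([(135,215),(127,190),(130,163),(160,117),(187,105),(215,105),(243,115),(267,127),(283,148),(288,175)]),.17)
A=np.c_[2*tk[:,:2],np.ones(10)]; s=np.linalg.lstsq(A,(tk[:,:2]**2).sum(1),rcond=None)[0]; print('tick circle',s[:2],np.sqrt(s[2]+s[:2]@s[:2]))
print('tick ang',np.degrees(np.arctan2(*(tk[:,:2]-s[:2]).T[::-1])).round(1))
f=onplane('top',c([(135,130),(240,203)]),.205); print('fin',f.round(4),np.degrees(np.arctan2(*(f[0]-f[1])[[1,0]])))
sk=onplane('top',c([(203,183)]),.181); print('skirt c',sk)
print('bezel c',onplane('top',c([(572,83)]),.176),'bezel corners',onplane('top',c([(518,32),(594,13),(627,134),(552,153)]),.176).round(4))
print('bar top',onplane('top',c([(564,48)]),.190), 'bar scene',onplane('scene',[(330+95/3-.3,190+(532-350)/3-.3)],.190))
# scene: fin top ends
f2=onplane('scene',[(385+(472-400)/6,195+(400-350)/6),(385+(634-400)/6,195+(402-350)/6)],.205);print('fin scene',f2.round(4),np.degrees(np.arctan2(*(f2[1]-f2[0])[[1,0]])))
print('tool axes (cols) ',q2m(sense()['ee_rot']).round(3))
E
```

```text
tick circle [0.57421718 0.11725762] 0.03802674008324392
tick ang [106.4  86.8  66.9  27.5   6.9 -13.4 -36.3 -56.5 -76.  -96.1]
fin [[0.5944 0.1402 0.205 ]
 [0.5521 0.0973 0.205 ]] 45.46062065478374
skirt c [[0.57053257 0.11713404 0.181     ]]
bezel c [[ 0.58934712 -0.06120296  0.176     ]] bezel corners [[ 0.6188 -0.0401  0.176 ]
 [ 0.6218 -0.0776  0.176 ]
 [ 0.5602 -0.0825  0.176 ]
 [ 0.5573 -0.046   0.176 ]]
bar top [[ 0.60286189 -0.05997014  0.19      ]] bar scene [[ 0.60392807 -0.05774776  0.19      ]]
fin scene [[0.5553 0.0975 0.205 ]
 [0.5956 0.1435 0.205 ]] 48.76490926664274
tool axes (cols)  [[-0.001 -0.341  0.94 ]
 [ 0.002  0.94   0.341]
 [-1.     0.002 -0.   ]]
```

Call:
apply_moves(
  targets=[
    {"dz": 1,"gripper": -1},
    {"dz": 1,"gripper": -1},
    {"dz": 1,"gripper": -1},
    {"dz": 1,"gripper": -1},
    {"dx": 0.655,"dy": 0.88,"wz": -0.1,"gripper": -1},
    {"dx": 0.655,"dy": 0.88,"wz": -0.1,"gripper": -1},
    {"dx": 0.655,"dy": 0.88,"wz": -0.1,"gripper": -1},
    {"dx": 0.655,"dy": 0.88,"wz": -0.1,"gripper": -1},
    {"dx": 0.655,"dy": 0.88,"wz": -0.1,"gripper": -1},
    {"dx": 0.655,"dy": 0.88,"wz": -0.1,"gripper": -1},
    {"dx": 0.655,"dy": 0.88,"wz": -0.1,"gripper": -1},
    {"dx": 0.655,"dy": 0.88,"wz": -0.1,"gripper": -1},
    {"dx": 0.655,"dy": 0.88,"wz": -0.1,"gripper": -1},
    {"dx": 0.655,"dy": 0.88,"wz": -0.1,"gripper": -1},
    {"dx": 0.655,"dy": 0.88,"wz": -0.1,"gripper": -1},
    {"dx": 0.655,"dy": 0.88,"wz": -0.1,"gripper": -1},
    {"dx": 0.655,"dy": 0.88,"wz": -0.1,"gripper": -1},
    {"dx": 0.655,"dy": 0.88,"wz": -0.1,"gripper": -1},
    {"dx": 0.655,"dy": 0.88,"wz": -0.1,"gripper": -1},
    {"dx": 0.655,"dy": 0.88,"wz": -0.1,"gripper": -1},
  ],
)

```text
validation failed for argument at $.ta...
```

Call:
apply_moves(
  targets=[
    {"dx": 0.655,"dy": 0.88,"wz": -0.1,"gripper": -1},
    {"dx": 0.655,"dy": 0.88,"wz": -0.1,"gripper": -1},
    {"dx": 0.655,"dy": 0.88,"wz": -0.1,"gripper": -1},
    {"dx": 0.655,"dy": 0.88,"wz": -0.1,"gripper": -1},
    {"dx": 0.655,"dy": 0.88,"wz": -0.1,"gripper": -1},
    {"dx": 0.655,"dy": 0.88,"wz": -0.1,"gripper": -1},
    {"dx": 0.655,"dy": 0.88,"wz": -0.1,"gripper": -1},
    {"dx": 0.655,"dy": 0.88,"wz": -0.1,"gripper": -1},
    {"gripper": -1},
    {"gripper": -1},
    {"gripper": -1},
  ],
)

```text
validation failed for argument at $.ta...
```

Call:
apply_moves(
  targets=[
    {"dx": 0,"dy": 0,"dz": 1,"wx": 0,"wy": 0,"wz": 0,"gripper": -1},
    {"dx": 0,"dy": 0,"dz": 1,"wx": 0,"wy": 0,"wz": 0,"gripper": -1},
    {"dx": 0,"dy": 0,"dz": 1,"wx": 0,"wy": 0,"wz": 0,"gripper": -1},
    {"dx": 0,"dy": 0,"dz": 1,"wx": 0,"wy": 0,"wz": 0,"gripper": -1},
  ],
)

```text
clock: 0.43
ee_pos: [0.2129, -0.5872, 0.323]
ee_rot: [0.696, -0.122, 0.697, 0.123]
ft_force: [0.6, -1.0, -0.2]
opening: 0.785
```

Call:
apply_moves(
  targets=[
    {"dx": 0.655,"dy": 0.88,"dz": 0,"wx": 0,"wy": 0,"wz": -0.1,"gripper": -1},
    {"dx": 0.655,"dy": 0.88,"dz": 0,"wx": 0,"wy": 0,"wz": -0.1,"gripper": -1},
    {"dx": 0.655,"dy": 0.88,"dz": 0,"wx": 0,"wy": 0,"wz": -0.1,"gripper": -1},
    {"dx": 0.655,"dy": 0.88,"dz": 0,"wx": 0,"wy": 0,"wz": -0.1,"gripper": -1},
    {"dx": 0.655,"dy": 0.88,"dz": 0,"wx": 0,"wy": 0,"wz": -0.1,"gripper": -1},
    {"dx": 0.655,"dy": 0.88,"dz": 0,"wx": 0,"wy": 0,"wz": -0.1,"gripper": -1},
    {"dx": 0.655,"dy": 0.88,"dz": 0,"wx": 0,"wy": 0,"wz": -0.1,"gripper": -1},
    {"dx": 0.655,"dy": 0.88,"dz": 0,"wx": 0,"wy": 0,"wz": -0.1,"gripper": -1},
    {"dx": 0.655,"dy": 0.88,"dz": 0,"wx": 0,"wy": 0,"wz": -0.1,"gripper": -1},
    {"dx": 0.655,"dy": 0.88,"dz": 0,"wx": 0,"wy": 0,"wz": -0.1,"gripper": -1},
    {"dx": 0.655,"dy": 0.88,"dz": 0,"wx": 0,"wy": 0,"wz": -0.1,"gripper": -1},
    {"dx": 0.655,"dy": 0.88,"dz": 0,"wx": 0,"wy": 0,"wz": -0.1,"gripper": -1},
  ],
)

```text
clock: 1.43
ee_pos: [0.4099, -0.3222, 0.3222]
ee_rot: [0.703, -0.078, 0.703, 0.078]
ft_force: [0.9, -0.4, -0.2]
opening: 0.012
```

Call:
apply_moves(
  targets=[
    {"dx": 0.655,"dy": 0.88,"dz": 0,"wx": 0,"wy": 0,"wz": -0.1,"gripper": -1},
    {"dx": 0.655,"dy": 0.88,"dz": 0,"wx": 0,"wy": 0,"wz": -0.1,"gripper": -1},
    {"dx": 0.655,"dy": 0.88,"dz": 0,"wx": 0,"wy": 0,"wz": -0.1,"gripper": -1},
    {"dx": 0.655,"dy": 0.88,"dz": 0,"wx": 0,"wy": 0,"wz": -0.1,"gripper": -1},
    {"dx": 0.655,"dy": 0.88,"dz": 0,"wx": 0,"wy": 0,"wz": -0.1,"gripper": -1},
    {"dx": 0.655,"dy": 0.88,"dz": 0,"wx": 0,"wy": 0,"wz": -0.1,"gripper": -1},
    {"dx": 0.655,"dy": 0.88,"dz": 0,"wx": 0,"wy": 0,"wz": -0.1,"gripper": -1},
    {"dx": 0.655,"dy": 0.88,"dz": 0,"wx": 0,"wy": 0,"wz": -0.1,"gripper": -1},
    {"dx": 0.655,"dy": 0.88,"dz": 0,"wx": 0,"wy": 0,"wz": -0.1,"gripper": -1},
    {"dx": 0.655,"dy": 0.88,"dz": 0,"wx": 0,"wy": 0,"wz": -0.1,"gripper": -1},
    {"dx": 0.655,"dy": 0.88,"dz": 0,"wx": 0,"wy": 0,"wz": -0.1,"gripper": -1},
    {"dx": 0.655,"dy": 0.88,"dz": 0,"wx": 0,"wy": 0,"wz": -0.1,"gripper": -1},
    {"dx": 0,"dy": 0,"dz": 0,"wx": 0,"wy": 0,"wz": 0,"gripper": -1},
    {"dx": 0,"dy": 0,"dz": 0,"wx": 0,"wy": 0,"wz": 0,"gripper": -1},
  ],
)

```text
clock: 2.6
ee_pos: [0.6063, -0.0584, 0.3212]
ee_rot: [0.705, -0.035, 0.707, 0.035]
ft_force: [-0.3, -0.8, -0.5]
opening: 0.007
```

Call:
apply_moves(
  targets=[
    {"dx": 0,"dy": 0,"dz": -0.9,"wx": 0,"wy": 0,"wz": 0,"gripper": -1},
    {"dx": 0,"dy": 0,"dz": -0.9,"wx": 0,"wy": 0,"wz": 0,"gripper": -1},
    {"dx": 0,"dy": 0,"dz": -0.9,"wx": 0,"wy": 0,"wz": 0,"gripper": -1},
    {"dx": 0,"dy": 0,"dz": -0.9,"wx": 0,"wy": 0,"wz": 0,"gripper": -1},
    {"dx": 0,"dy": -0.04,"dz": -0.8,"wx": 0,"wy": 0,"wz": 0,"gripper": -1},
    {"dx": 0,"dy": 0,"dz": -0.2,"wx": 0,"wy": 0,"wz": 0,"gripper": -1},
    {"dx": 0,"dy": 0,"dz": -0.2,"wx": 0,"wy": 0,"wz": 0,"gripper": -1},
    {"dx": 0,"dy": 0,"dz": 0,"wx": 0,"wy": 0,"wz": 0,"gripper": -1},
  ],
)

```text
clock: 3.27
ee_pos: [0.6058, -0.0612, 0.2025]
ee_rot: [0.706, -0.034, 0.706, 0.034]
ft_force: [-0.3, 0.2, -0.2]
opening: 0.006
```

```bash
python3 - <<'E'
from h import *
ims=[]
im,d=read_camera('scene'); a=cv2.resize(im[150:290,290:460,::-1],None,fx=4,fy=4,interpolation=cv2.INTER_CUBIC)
cv2.imwrite('pics/s2.png',a); s=sense(); print(s['ee_pos'],s['ft_force'])
E
```

```text
[ 0.6063383  -0.06104058  0.2034702 ] [ 1.42028156  0.4892785  -0.02701289]
```

View pics/s2.png

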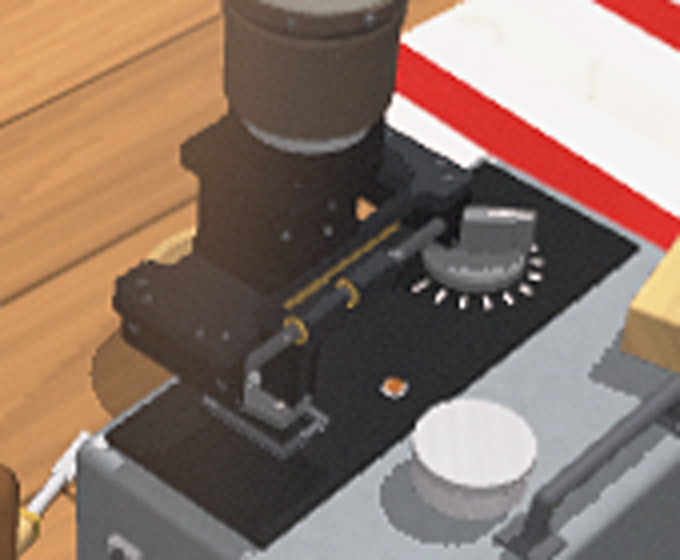

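The closed fingers hover over the far half of the rocker (crop at about (280,390)), with the bezel around them. I'll press it in small steps.

Call:
apply_moves(
  targets=[
    {"dx": 0,"dy": 0,"dz": -0.2,"wx": 0,"wy": 0,"wz": 0,"gripper": -1},
    {"dx": 0,"dy": 0,"dz": -0.2,"wx": 0,"wy": 0,"wz": 0,"gripper": -1},
    {"dx": 0,"dy": 0,"dz": -0.1,"wx": 0,"wy": 0,"wz": 0,"gripper": -1},
    {"dx": 0,"dy": 0,"dz": -0.05,"wx": 0,"wy": 0,"wz": 0,"gripper": -1},
    {"dx": 0,"dy": 0,"dz": 0,"wx": 0,"wy": 0,"wz": 0,"gripper": -1},
  ],
)

```text
clock: 3.73
ee_pos: [0.6066, -0.0604, 0.1892]
ee_rot: [0.707, -0.034, 0.706, 0.034]
ft_force: [0.3, 0.0, 1.3]
opening: 0.005
```

Call:
apply_moves(
  targets=[
    {"dx": 0,"dy": 0,"dz": -0.06,"wx": 0,"wy": 0,"wz": 0,"gripper": -1},
    {"dx": 0,"dy": 0,"dz": 0,"wx": 0,"wy": 0,"wz": 0,"gripper": -1},
  ],
)

```text
clock: 3.9
ee_pos: [0.6059, -0.0605, 0.1871]
ee_rot: [0.706, -0.034, 0.706, 0.034]
ft_force: [-0.4, -0.2, -0.8]
opening: 0.009
```

Call:
apply_moves(
  targets=[
    {"dx": 0,"dy": 0,"dz": -0.04,"wx": 0,"wy": 0,"wz": 0,"gripper": -1},
    {"dx": 0,"dy": 0,"dz": 0,"wx": 0,"wy": 0,"wz": 0,"gripper": -1},
  ],
)

```text
clock: 4.07
ee_pos: [0.6057, -0.0606, 0.1862]
ee_rot: [0.706, -0.034, 0.707, 0.034]
ft_force: [0.4, 0.8, 1.2]
opening: 0.007
```

Call:
apply_moves(
  targets=[
    {"dx": 0,"dy": 0,"dz": -0.05,"wx": 0,"wy": 0,"wz": 0,"gripper": -1},
    {"dx": 0,"dy": 0,"dz": 0,"wx": 0,"wy": 0,"wz": 0,"gripper": -1},
  ],
)

```text
clock: 4.23
ee_pos: [0.6058, -0.0606, 0.186]
ee_rot: [0.706, -0.034, 0.706, 0.034]
ft_force: [-1.7, 0.6, 5.3]
opening: 0.006
```

Call:
apply_moves(
  targets=[
    {"dx": 0,"dy": 0,"dz": -0.05,"wx": 0,"wy": 0,"wz": 0,"gripper": -1},
    {"dx": 0,"dy": 0,"dz": 0,"wx": 0,"wy": 0,"wz": 0,"gripper": -1},
  ],
)

```text
clock: 4.4
ee_pos: [0.6058, -0.0606, 0.1858]
ee_rot: [0.706, -0.035, 0.706, 0.034]
ft_force: [-3.5, 1.6, 8.8]
opening: 0.004
```

Call:
apply_moves(
  targets=[
    {"dx": 0,"dy": 0,"dz": 1,"wx": 0,"wy": 0,"wz": 0,"gripper": -1},
    {"dx": 0,"dy": 0,"dz": 1,"wx": 0,"wy": 0,"wz": 0,"gripper": -1},
    {"dx": 0,"dy": 0,"dz": 1,"wx": 0,"wy": 0,"wz": 0,"gripper": -1},
    {"dx": 0,"dy": 0,"dz": 1,"wx": 0,"wy": 0,"wz": 0,"gripper": -1},
    {"dx": -0.158,"dy": 0.852,"dz": 0,"wx": 0,"wy": 0,"wz": 0.667,"gripper": -1},
    {"dx": -0.158,"dy": 0.852,"dz": 0,"wx": 0,"wy": 0,"wz": 0.667,"gripper": -1},
    {"dx": -0.158,"dy": 0.852,"dz": 0,"wx": 0,"wy": 0,"wz": 0.667,"gripper": -1},
    {"dx": -0.158,"dy": 0.852,"dz": 0,"wx": 0,"wy": 0,"wz": 0.667,"gripper": -1},
    {"dx": -0.158,"dy": 0.852,"dz": 0,"wx": 0,"wy": 0,"wz": 0.667,"gripper": -1},
    {"dx": -0.158,"dy": 0.852,"dz": 0,"wx": 0,"wy": 0,"wz": 0.667,"gripper": -1},
    {"dx": -0.158,"dy": 0.852,"dz": 0,"wx": 0,"wy": 0,"wz": 0.667,"gripper": -1},
    {"dx": -0.158,"dy": 0.852,"dz": 0,"wx": 0,"wy": 0,"wz": 0.667,"gripper": -1},
    {"dx": -0.158,"dy": 0.852,"dz": 0,"wx": 0,"wy": 0,"wz": 0.667,"gripper": -1},
    {"dx": -0.158,"dy": 0.852,"dz": 0,"wx": 0,"wy": 0,"wz": 0.667,"gripper": -1},
    {"dx": 0,"dy": 0,"dz": 0,"wx": 0,"wy": 0,"wz": 0,"gripper": -1},
    {"dx": 0,"dy": 0,"dz": 0,"wx": 0,"wy": 0,"wz": 0,"gripper": -1},
  ],
)

```text
clock: 5.73
ee_pos: [0.5661, 0.1531, 0.2833]
ee_rot: [0.651, -0.274, 0.652, 0.274]
ft_force: [0.1, -1.3, 0.0]
opening: 0.006
```

```bash
python3 - <<'E'
from h import *
im,d=read_camera('scene'); a=cv2.resize(im[150:290,290:460,::-1],None,fx=4,fy=4,interpolation=cv2.INTER_CUBIC)
cv2.imwrite('pics/s3.png',a); s=sense(); print(s['ee_pos'],s['ft_force'],s['joints'].round(2),q2m(s['ee_rot']).round(3))
E
```

```text
[0.56627679 0.1524173  0.28342963] [-0.34201636 -0.27926978  0.13835237] [ 0.54  0.28  0.01  0.   -1.3  -1.32] [[-0.001 -0.714  0.701]
 [-0.     0.701  0.714]
 [-1.     0.    -0.001]]
```

View pics/s3.png

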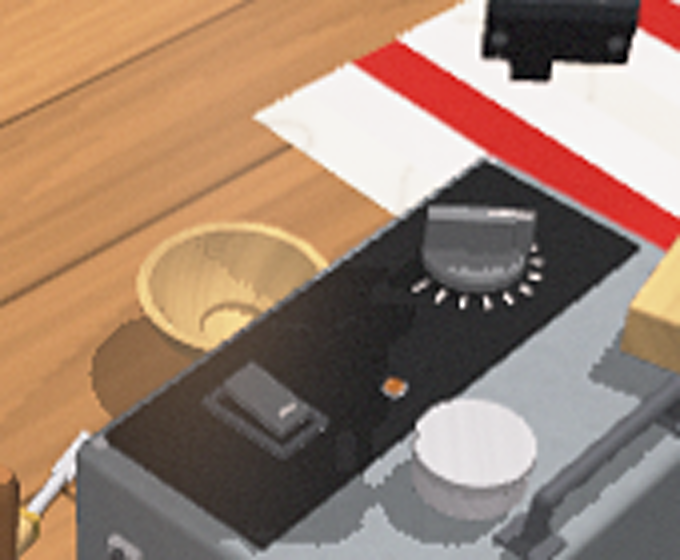

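The rocker now has its front half raised and the white-bar half down (crop at about (288,410)), so it is on. The knob hasn't moved. I'll go down beside the fin.

Call:
apply_moves(
  targets=[
    {"dx": 0,"dy": 0,"dz": -0.8,"wx": 0,"wy": 0,"wz": 0,"gripper": -1},
    {"dx": 0,"dy": 0,"dz": -0.8,"wx": 0,"wy": 0,"wz": 0,"gripper": -1},
    {"dx": 0,"dy": 0,"dz": -0.8,"wx": 0,"wy": 0,"wz": 0,"gripper": -1},
    {"dx": 0,"dy": 0,"dz": -0.6,"wx": 0,"wy": 0,"wz": 0,"gripper": -1},
    {"dx": 0,"dy": 0,"dz": -0.4,"wx": 0,"wy": 0,"wz": 0,"gripper": -1},
    {"dx": 0,"dy": 0,"dz": -0.3,"wx": 0,"wy": 0,"wz": 0,"gripper": -1},
    {"dx": 0,"dy": 0,"dz": -0.15,"wx": 0,"wy": 0,"wz": 0,"gripper": -1},
    {"dx": 0,"dy": 0,"dz": 0,"wx": 0,"wy": 0,"wz": 0,"gripper": -1},
  ],
)

```text
clock: 6.45
ee_pos: [0.5665, 0.152, 0.1871]
ee_rot: [0.652, -0.274, 0.652, 0.273]
ft_force: [-0.0, 0.1, 0.5]
opening: 0.002
```

Call:
apply_moves(
  targets=[
    {"dx": 0.1,"dy": -0.1,"dz": 0,"wx": 0,"wy": 0,"wz": 0,"gripper": -1},
    {"dx": 0.07,"dy": -0.07,"dz": 0,"wx": 0,"wy": 0,"wz": 0,"gripper": -1},
    {"dx": 0,"dy": 0,"dz": 0,"wx": 0,"wy": 0,"wz": 0,"gripper": -1},
  ],
)

```text
clock: 6.7
ee_pos: [0.5716, 0.1481, 0.1885]
ee_rot: [0.653, -0.274, 0.651, 0.274]
ft_force: [0.2, -0.3, 0.1]
opening: 0.01
```

Call:
apply_moves(
  targets=[
    {"dx": 0.04,"dy": -0.04,"dz": 0,"wx": 0,"wy": 0,"wz": 0,"gripper": -1},
    {"dx": 0,"dy": 0,"dz": 0,"wx": 0,"wy": 0,"wz": 0,"gripper": -1},
  ],
)

```text
clock: 6.87
ee_pos: [0.5721, 0.1471, 0.1879]
ee_rot: [0.652, -0.274, 0.652, 0.274]
ft_force: [-0.2, 0.2, 1.2]
opening: 0.008
```

Call:
apply_moves(
  targets=[
    {"dx": 0.051,"dy": -0.001,"dz": 0,"wx": 0,"wy": 0,"wz": -0.417,"gripper": -1},
    {"dx": 0.051,"dy": -0.002,"dz": 0,"wx": 0,"wy": 0,"wz": -0.417,"gripper": -1},
  ],
)

```text
clock: 7.03
ee_pos: [0.5744, 0.1472, 0.1878]
ee_rot: [0.664, -0.244, 0.663, 0.244]
ft_force: [0.2, -0.4, 0.2]
opening: 0.003
```

Call:
apply_moves(
  targets=[
    {"dx": 0.051,"dy": -0.006,"dz": 0,"wx": 0,"wy": 0,"wz": -0.417,"gripper": -1},
    {"dx": 0.051,"dy": -0.006,"dz": 0,"wx": 0,"wy": 0,"wz": -0.417,"gripper": -1},
  ],
)

```text
clock: 7.2
ee_pos: [0.577, 0.1469, 0.1877]
ee_rot: [0.674, -0.215, 0.673, 0.215]
ft_force: [-0.1, -1.1, 0.5]
opening: 0.002
```

Call:
apply_moves(
  targets=[
    {"dx": 0.05,"dy": -0.01,"dz": 0,"wx": 0,"wy": 0,"wz": -0.417,"gripper": -1},
    {"dx": 0.05,"dy": -0.01,"dz": 0,"wx": 0,"wy": 0,"wz": -0.417,"gripper": -1},
  ],
)

```text
clock: 7.37
ee_pos: [0.5788, 0.1467, 0.1876]
ee_rot: [0.682, -0.185, 0.683, 0.186]
ft_force: [-2.2, 1.7, 1.8]
opening: 0.005
```

Call:
apply_moves(
  targets=[
    {"dx": 0.049,"dy": -0.014,"dz": 0,"wx": 0,"wy": 0,"wz": -0.417,"gripper": -1},
    {"dx": 0.049,"dy": -0.015,"dz": 0,"wx": 0,"wy": 0,"wz": -0.417,"gripper": -1},
  ],
)

```text
clock: 7.53
ee_pos: [0.5813, 0.1459, 0.1876]
ee_rot: [0.689, -0.155, 0.69, 0.156]
ft_force: [-0.5, -0.0, 0.6]
opening: 0.007
```

```bash
cat > look.py <<'E'
import sys
from h import *
im,d=read_camera('scene'); a=cv2.resize(im[190:240,375:445,::-1],None,fx=10,fy=10,interpolation=cv2.INTER_CUBIC)
cv2.imwrite(sys.argv[1],a); s=sense(); print(s['clock'],s['ee_pos'],s['ft_force'])
# overlay-free prediction: crop px of pointer top end for each setting
for k in range(2,9):
    t=np.radians(105.4-20*k); c=np.array([.5735,.1185]); u=np.array([np.cos(t),np.sin(t)])
    q=project('scene',np.array([[*(c+.032*u),.205],[*(c-.029*u),.205]])); print(k,((q-[375,190])*10+5).round(0).tolist())
E
python3 look.py pics/k1.png
```

```text
7.5833 [0.5816916  0.14582041 0.187608  ] [-0.31705966 -0.06680833 -0.04722421]
2 [[479.0, 115.0], [228.0, 162.0]]
3 [[490.0, 146.0], [219.0, 133.0]]
4 [[483.0, 177.0], [226.0, 106.0]]
5 [[461.0, 204.0], [248.0, 83.0]]
6 [[424.0, 222.0], [281.0, 66.0]]
7 [[377.0, 231.0], [322.0, 59.0]]
8 [[327.0, 229.0], [366.0, 61.0]]
```

View pics/k1.png

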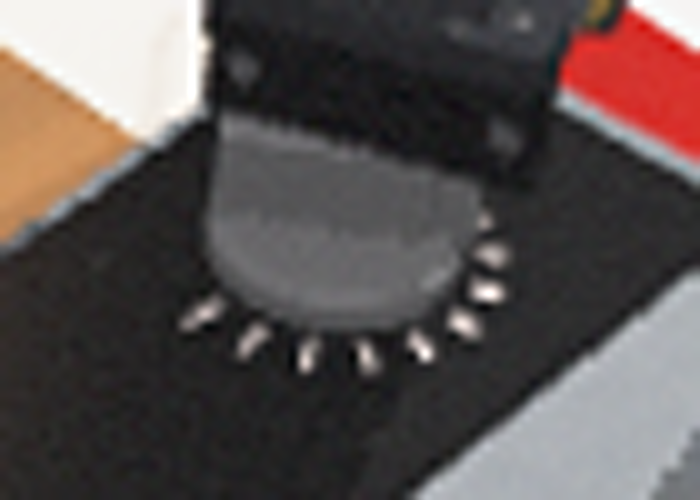

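The fin's top edge runs from about (225,118) to (480,190), which matches setting 4. That is one click, with the tool turned 20° and no force left. The finger lags the fin by a few degrees, so each further 20° of arc should give one click.

Call:
apply_moves(
  targets=[
    {"dx": 0.048,"dy": -0.019,"dz": 0,"wx": 0,"wy": 0,"wz": -0.417,"gripper": -1},
    {"dx": 0.048,"dy": -0.019,"dz": 0,"wx": 0,"wy": 0,"wz": -0.417,"gripper": -1},
    {"dx": 0.046,"dy": -0.023,"dz": 0,"wx": 0,"wy": 0,"wz": -0.417,"gripper": -1},
    {"dx": 0.046,"dy": -0.023,"dz": 0,"wx": 0,"wy": 0,"wz": -0.417,"gripper": -1},
  ],
)

```text
clock: 7.92
ee_pos: [0.5867, 0.1435, 0.1877]
ee_rot: [0.701, -0.095, 0.701, 0.095]
ft_force: [-0.8, 0.4, -0.0]
opening: 0.005
```

Call:
apply_moves(
  targets=[
    {"dx": 0.044,"dy": -0.027,"dz": 0,"wx": 0,"wy": 0,"wz": -0.417,"gripper": -1},
    {"dx": 0.044,"dy": -0.027,"dz": 0,"wx": 0,"wy": 0,"wz": -0.417,"gripper": -1},
  ],
)

```text
clock: 8.08
ee_pos: [0.5883, 0.1427, 0.1876]
ee_rot: [0.704, -0.064, 0.704, 0.065]
ft_force: [-2.8, 2.4, 0.7]
opening: 0.006
```

Call:
apply_moves(
  targets=[
    {"dx": 0.041,"dy": -0.03,"dz": 0,"wx": 0,"wy": 0,"wz": -0.417,"gripper": -1},
    {"dx": 0.041,"dy": -0.031,"dz": 0,"wx": 0,"wy": 0,"wz": -0.417,"gripper": -1},
  ],
)

```text
clock: 8.25
ee_pos: [0.5905, 0.1411, 0.1876]
ee_rot: [0.706, -0.033, 0.706, 0.034]
ft_force: [-0.8, 1.2, 0.1]
opening: 0.007
```

Call:
apply_moves(
  targets=[
    {"dx": 0.038,"dy": -0.034,"dz": 0,"wx": 0,"wy": 0,"wz": -0.417,"gripper": -1},
    {"dx": 0.038,"dy": -0.034,"dz": 0,"wx": 0,"wy": 0,"wz": -0.417,"gripper": -1},
    {"dx": 0.035,"dy": -0.037,"dz": 0,"wx": 0,"wy": 0,"wz": -0.417,"gripper": -1},
    {"dx": 0.035,"dy": -0.037,"dz": 0,"wx": 0,"wy": 0,"wz": -0.417,"gripper": -1},
  ],
)

```text
clock: 8.58
ee_pos: [0.5946, 0.1371, 0.1877]
ee_rot: [0.707, 0.028, 0.706, -0.028]
ft_force: [0.1, -0.3, 0.2]
opening: 0.004
```

Call:
apply_moves(
  targets=[
    {"dx": 0.032,"dy": -0.04,"dz": 0,"wx": 0,"wy": 0,"wz": -0.417,"gripper": -1},
    {"dx": 0.032,"dy": -0.04,"dz": 0,"wx": 0,"wy": 0,"wz": -0.417,"gripper": -1},
  ],
)

```text
clock: 8.75
ee_pos: [0.5959, 0.1357, 0.1876]
ee_rot: [0.705, 0.059, 0.705, -0.058]
ft_force: [-1.6, 3.2, 0.4]
opening: 0.002
```

Call:
apply_moves(
  targets=[
    {"dx": 0.028,"dy": -0.043,"dz": 0,"wx": 0,"wy": 0,"wz": -0.417,"gripper": -1},
    {"dx": 0.028,"dy": -0.043,"dz": 0,"wx": 0,"wy": 0,"wz": -0.417,"gripper": -1},
  ],
)

```text
clock: 8.92
ee_pos: [0.5974, 0.1335, 0.1877]
ee_rot: [0.701, 0.09, 0.701, -0.089]
ft_force: [-0.7, 0.3, 0.6]
opening: 0.009
```

```bash
python3 look.py pics/k2.png|head -1
```

```text
8.9667 [0.59752972 0.13320792 0.18763284] [0.14753176 0.92066591 0.5229559 ]
```

View pics/k2.png

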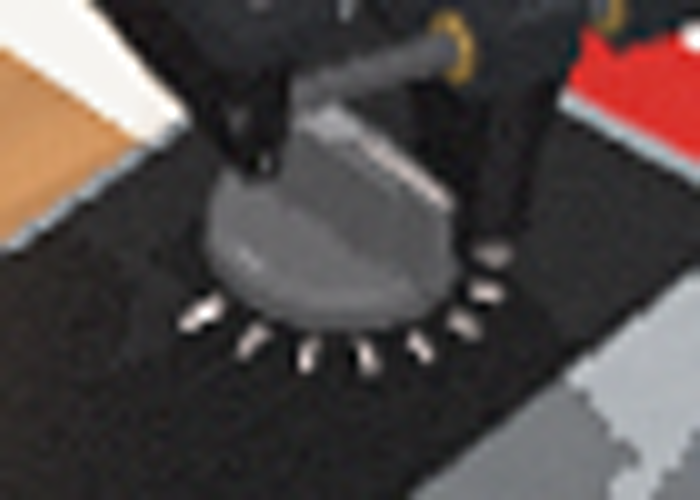

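```bash
python3 - <<'E'
from h import *
im,d=read_camera('scene'); t,td=read_camera('top'); s=sense(); print(s['ee_pos'],s['ft_force'],s['opening'])
f=lambda P:((project('scene',P)-[375,190])*10+5).round(0).tolist()
M=q2m(s['ee_rot']); print('tcp',f([s['ee_pos']]), 'corners',f([s['ee_pos']+M@[0,a,b] for a in(-.015,.015) for b in(-.0095,.0095)]))
for c in [(250,165),(250,130),(490,200),(320,120),(430,185),(445,200),(460,210),(370,140)]:
    u=375+c[0]/10-.5; v=190+c[1]/10-.5; print(c,bydepth('scene',[(u,v)],d).round(4))
b=im[190:240,375:445,::-1]
o=np.vstack([cv2.resize(im[130:250,340:470,::-1],None,fx=4,fy=4,interpolation=cv2.INTER_CUBIC)])
cv2.imwrite('pics/w.png',o)
E
```

```text
[0.59750367 0.13314846 0.18762918] [-0.25272377  1.68878814 -0.84449266] 0.00503969820480466
tcp [[461.0, 223.0]] corners [[383.0, 218.0], [428.0, 267.0], [494.0, 181.0], [539.0, 229.0]]
(250, 165) [[0.6111 0.0403 0.2638]]
(250, 130) [[0.6103 0.0399 0.273 ]]
(490, 200) [[0.6078 0.1288 0.2037]]
(320, 120) [[0.5642 0.1192 0.2044]]
(430, 185) [[0.5934 0.1251 0.2007]]
(445, 200) [[0.603  0.1188 0.206 ]]
(460, 210) [[0.6062 0.1205 0.2043]]
(370, 140) [[0.5772 0.1219 0.2053]]
```

View pics/w.png

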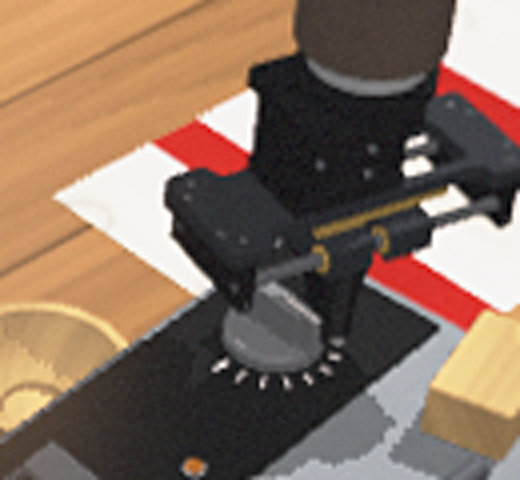

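```bash
cat > ang.py <<'E'
import sys
from h import *
im,d=read_camera('scene'); s=sense(); print(s['clock'],s['ft_force'].round(2))
H=cv2.cvtColor(im,cv2.COLOR_RGB2GRAY)
v,u=np.mgrid[195:235,390:435]; uv=np.c_[u.ravel(),v.ravel()]
P=bydepth('scene',uv,d); Q=onplane('scene',uv,.205); g=H[v,u].ravel()
k=(abs(P[:,2]-.205)<.006)&(np.hypot(*(Q[:,:2]-[.5735,.1185]).T)<.034)&(g>95)
p=Q[k,:2]; print(k.sum())
vx,vy,x,y=cv2.fitLine((p*1000).astype(np.float32),cv2.DIST_HUBER,0,.01,.01).ravel()
a=np.degrees(np.arctan2(vy,vx)); a=(a+90+30)%180-90-30
print('line pt',x,y,'angle',a,'setting',(105.4-a)/20, 'extent',p.min(0),p.max(0))
E
python3 ang.py
python3 - <<'E'
import cv2,numpy as np,sys
sys.path.insert(0,'.')
from h import *
im=cv2.imread('pics/scene0.png')
d=np.load('scened0.npy')
H=cv2.cvtColor(im,cv2.COLOR_BGR2GRAY); v,u=np.mgrid[195:235,390:435]; uv=np.c_[u.ravel(),v.ravel()]
P=bydepth('scene',uv,d); Q=onplane('scene',uv,.205); g=H[v,u].ravel()
k=(abs(P[:,2]-.205)<.006)&(np.hypot(*(Q[:,:2]-[.5735,.1185]).T)<.034)&(g>95)
p=Q[k,:2]; vx,vy,x,y=cv2.fitLine((p*1000).astype(np.float32),cv2.DIST_HUBER,0,.01,.01).ravel(); print('initial',k.sum(),x,y,np.degrees(np.arctan2(vy,vx)))
E
```

```text
9.1167 [-0.69  1.57  0.34]
55
line pt 583.41675 118.23892 angle -0.24576569 setting 5.2822886 extent [0.56369515 0.11238742] [0.60435419 0.12435806]
initial 79 573.57794 118.52905 45.2478
```

The fit puts the fin at about setting 5.3, under light load. So two clicks are done and the finger lags by about 14° (it is thinner than I assumed). I'll continue to 70° of tool turn and re-measure.

Call:
apply_moves(
  targets=[
    {"dx": 0.024,"dy": -0.045,"dz": 0,"wx": 0,"wy": 0,"wz": -0.417,"gripper": -1},
    {"dx": 0.024,"dy": -0.045,"dz": 0,"wx": 0,"wy": 0,"wz": -0.417,"gripper": -1},
  ],
)

```text
clock: 9.28
ee_pos: [0.5987, 0.1306, 0.1876]
ee_rot: [0.697, 0.12, 0.697, -0.12]
ft_force: [-0.0, -0.6, 0.1]
opening: 0.004
```

Call:
apply_moves(
  targets=[
    {"dx": 0.02,"dy": -0.047,"dz": 0,"wx": 0,"wy": 0,"wz": -0.417,"gripper": -1},
    {"dx": 0.02,"dy": -0.047,"dz": 0,"wx": 0,"wy": 0,"wz": -0.417,"gripper": -1},
  ],
)

```text
clock: 9.45
ee_pos: [0.5997, 0.1281, 0.1876]
ee_rot: [0.691, 0.15, 0.691, -0.15]
ft_force: [-0.1, -0.3, 0.4]
opening: 0.001
```

```bash
python3 ang.py
```

```text
9.5 [1.05 0.11 0.88]
64
line pt 578.90295 117.55593 angle -12.040176 setting 5.872009 extent [0.55475508 0.10902779] [0.60291107 0.12607435]
```

Call:
apply_moves(
  targets=[
    {"dx": 0.016,"dy": -0.049,"dz": 0,"wx": 0,"wy": 0,"wz": -0.417,"gripper": -1},
    {"dx": 0.016,"dy": -0.049,"dz": 0,"wx": 0,"wy": 0,"wz": -0.417,"gripper": -1},
  ],
)

```text
clock: 9.67
ee_pos: [0.6006, 0.1264, 0.1876]
ee_rot: [0.684, 0.181, 0.684, -0.18]
ft_force: [0.1, 3.1, 0.4]
opening: 0.004
```

Call:
apply_moves(
  targets=[
    {"dx": 0.012,"dy": -0.05,"dz": 0,"wx": 0,"wy": 0,"wz": -0.417,"gripper": -1},
    {"dx": 0.012,"dy": -0.05,"dz": 0,"wx": 0,"wy": 0,"wz": -0.417,"gripper": -1},
  ],
)

```text
clock: 9.83
ee_pos: [0.6012, 0.124, 0.1876]
ee_rot: [0.675, 0.21, 0.675, -0.209]
ft_force: [-0.2, 1.4, 0.5]
opening: 0.003
```

```bash
python3 ang.py
```

```text
9.8833 [-0.34 -0.06 -0.53]
70
line pt 576.2951 117.36947 angle -20.496002 setting 6.2948003 extent [0.550768   0.10659504] [0.60238771 0.13131612]
```

Call:
apply_moves(
  targets=[
    {"dx": 0.008,"dy": -0.051,"dz": 0,"wx": 0,"wy": 0,"wz": -0.417,"gripper": -1},
  ],
)

```text
clock: 9.97
ee_pos: [0.6013, 0.1224, 0.1876]
ee_rot: [0.671, 0.224, 0.671, -0.224]
ft_force: [-0.7, 0.9, 0.1]
opening: -0.001
```

```bash
python3 ang.py
```

```text
10.0167 [ 0.26 -0.74 -0.22]
73
line pt 575.57104 117.69333 angle -22.39267 setting 6.3896337 extent [0.54824576 0.10488759] [0.60238771 0.13131612]
```

Fin at about 6.4, nearly over the half-way point. One more step.

Call:
apply_moves(
  targets=[
    {"dx": 0.008,"dy": -0.051,"dz": 0,"wx": 0,"wy": 0,"wz": -0.417,"gripper": -1},
    {"dx": 0,"dy": 0,"dz": 0,"wx": 0,"wy": 0,"wz": 0,"gripper": -1},
  ],
)

```text
clock: 10.18
ee_pos: [0.6014, 0.1205, 0.1876]
ee_rot: [0.666, 0.238, 0.666, -0.239]
ft_force: [-0.2, 0.5, -0.4]
opening: 0.005
```

```bash
python3 ang.py
```

```text
10.2333 [ 0.12 -0.2  -0.03]
69
line pt 576.725 115.768616 angle -31.68914 setting 6.854457 extent [0.55120534 0.0997653 ] [0.60186627 0.13307274]
```

It snapped over (reads 6.85, the same bias as the 5.87 for setting 6). I'll back off, lift and look.

Call:
apply_moves(
  targets=[
    {"dx": 0.1,"dy": 0.15,"dz": 0,"wx": 0,"wy": 0,"wz": 0,"gripper": -1},
    {"dx": 0.1,"dy": 0.15,"dz": 0,"wx": 0,"wy": 0,"wz": 0,"gripper": -1},
    {"dx": 0,"dy": 0,"dz": 0.6,"wx": 0,"wy": 0,"wz": 0,"gripper": -1},
    {"dx": 0,"dy": 0,"dz": 1,"wx": 0,"wy": 0,"wz": 0,"gripper": -1},
    {"dx": 0,"dy": 0,"dz": 1,"wx": 0,"wy": 0,"wz": 0,"gripper": -1},
    {"dx": 0,"dy": 0,"dz": 1,"wx": 0,"wy": 0,"wz": 0,"gripper": -1},
    {"dx": 0,"dy": 0,"dz": 1,"wx": 0,"wy": 0,"wz": 0,"gripper": -1},
    {"dx": -1,"dy": 0,"dz": 0.5,"wx": 0,"wy": 0,"wz": 0,"gripper": -1},
    {"dx": -1,"dy": 0,"dz": 0.5,"wx": 0,"wy": 0,"wz": 0,"gripper": -1},
    {"dx": -1,"dy": 0,"dz": 0.5,"wx": 0,"wy": 0,"wz": 0,"gripper": -1},
    {"dx": -1,"dy": 0,"dz": 0.5,"wx": 0,"wy": 0,"wz": 0,"gripper": -1},
    {"dx": -1,"dy": 0,"dz": 0,"wx": 0,"wy": 0,"wz": 0,"gripper": -1},
    {"dx": 0,"dy": 0,"dz": 0,"wx": 0,"wy": 0,"wz": 0,"gripper": -1},
    {"dx": 0,"dy": 0,"dz": 0,"wx": 0,"wy": 0,"wz": 0,"gripper": -1},
  ],
)

```text
clock: 11.4
ee_pos: [0.4809, 0.1287, 0.3537]
ee_rot: [0.666, 0.239, 0.665, -0.238]
ft_force: [0.1, 0.2, 0.3]
opening: 0.002
```

```bash
python3 ang.py; python3 - <<'E'
from h import *
im,d=read_camera('scene'); a=cv2.resize(im[150:290,290:490,::-1],None,fx=4,fy=4,interpolation=cv2.INTER_CUBIC)
cv2.imwrite('pics/f1.png',a)
# unchanged objects check: diff against first picture
o=cv2.imread('pics/scene0.png'); df=cv2.absdiff(im[:,:,::-1].copy(),o).max(2)
for n,(u,v,r) in dict(bowl=(347,228,18),gouge=(305,270,10),mallet=(289,315,18),tin=(407,264,12),blank=(463,226,12),bottle=(192,335,15)).items(): print(n,np.median(df[v-r:v+r,u-r:u+r]),(df[v-r:v+r,u-r:u+r]>40).mean().round(3))
E
```

```text
11.45 [ 0.19 -0.64 -0.13]
75
line pt 574.1181 117.805405 angle -34.18004 setting 6.9790025 extent [0.54867904 0.0997653 ] [0.599507   0.13747179]
bowl 6.0 0.005
gouge 6.0 0.0
mallet 5.0 0.041
tin 5.0 0.0
blank 6.0 0.0
bottle 7.0 0.017
```

View pics/f1.png

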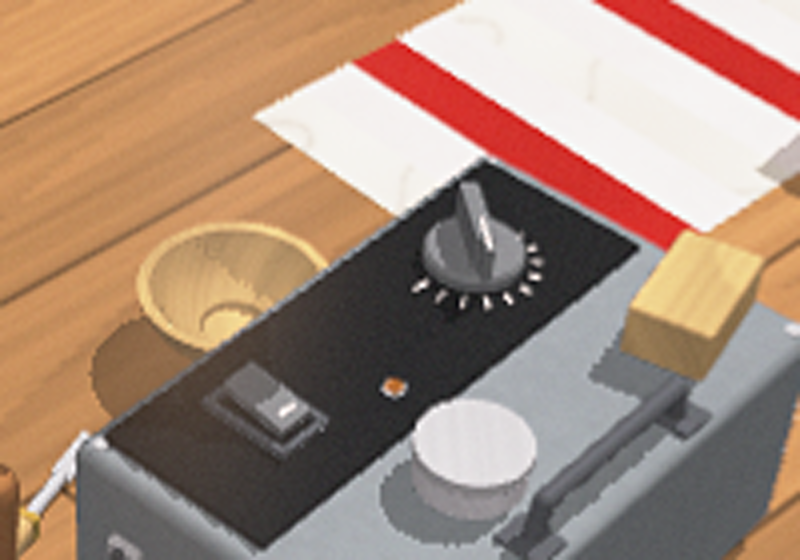

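The knob (crop at about (480,230)) reads setting 6.98, so 7. The rocker (about (265,400)) is on, and the things around it are in place. Handing in.

```bash
python3 -c "
from bench import *
print(job_done())"
```

```text
the job is handed in; nothing more can be done
None
```

The dust extractor is switched on and its suction knob is turned up exactly four clicks, from setting 3 to setting 7. I handed the job in at about 11.5 s, with the arm clear of everything.

- **Rocker:** I pressed the far (on) half first with the shut fingertips, at about 9 N at most. The pictures taken afterwards show that half down.
- **Knob:** I pushed the fin round from one side without gripping it, at under 4 N in the readings taken along the way. The final camera fit gives −34.2°, or setting 6.98. The starting fit was 45.2°, so it turned 79.4° against the 80° wanted.
- **Other objects:** Comparing the last scene picture with the first showed no change in the bowl, gouge, mallet, tin, spare blank or bottle. I did not check the chisel this way, but the arm never went near it.
- **What disagreed:** The fingers were thinner than I had assumed, so the fin lagged the tool by about 14°. Fits made while the gripper hid part of the fin read about 0.15 of a click low. The unobstructed view after backing off cleared up both.

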